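# Nest the sample pans with their handles fanned

## Robot

A 6-joint arm with a two-finger parallel gripper is mounted at the origin on a cart in front of the work surface, level with it; the furniture and walls round the work are solid. World frame = base frame: x ahead of the robot, y to its left, z up, the work surface at z = 0. Lengths are in mm, angles in degrees, forces in N, time in s.
With the tool pointing down it reaches from about 300 to 850 mm from the base axis. Payload 4.2 kg.
Tool frame: the origin (TCP) lies on the front face of the gripper's body, between the roots of the fingers; the fingertips stand 78 mm ahead of it and the grasp point (between the pads) lies 60 mm ahead of it; x points along the fingers, y is the direction in which the jaws open and shut, and the axes are right-handed (so a half turn about x gives the same grasp; the last joint's range is limited). The gripper opens to 91 mm and grips with 3 to 60 N. Pads are 32 mm wide; open, the fingers measure 118 mm over their backs; the gripper's body (76 mm by 178 mm) begins 60 mm behind the grasp point.
Start: joints at [-67.724, 18.312, 89.639, -0, 72.044, -1.146], TCP at [228.569, -527.628, 292.276] pointing down, gripper open.
Joint ranges: [-177.97, 177.97], [-48.28, 115.42], [12.27, 149.76], [-77.06, 257.06], [2.81, 150.46], [-146.56, 146.56]. Speed limits (degrees/s): [147.25, 147.25, 180, 180, 180, 180].

## Interface

Orientations are given as [roll, pitch, yaw] about the fixed x, y, z axes, in that order (R = Rz(yaw) Ry(pitch) Rx(roll)).
In Python, from workcell import status, viewer, env gives the robot as it stands. The module is installed in compiled form; this text tells all that it offers.
- The arm moves only by the tool move_arm, never from a script. Its argument "moves" is a list of rows, each a list of 3 entries, a list of its own where there are three numbers: the shift along the tool's x, y, z in cm, then the turn about the tool's x in rad, then the gripper's target within -1 to 1 (fully open at 1, half-way at 0, shut at -1). A call has 1 to 20 rows; each row is the pose to reach, as a shift and turn from the pose commanded when the call began, along the tool's axes at that moment; what a row does not reach only later rows make up. A row lasts 1/8 s, in which the tool goes at most 62.5 mm and 10.7 degrees, less where a joint would pass 70% of its speed; a pose out of reach is approached as far as the arm can. A call with a gripper value outside its range is refused whole. The fingers move at their own pace and stop on an object; "force" is the grip in N (left out, the last holds). Time passes only in rows, so rows that repeat a pose let the fingers close. It gives the time, the measured TCP pose, the force and the opening at its end, in the units of the state.
- status.state(): the state, without advancing time (a new reading comes with each control period).
- viewer.grab_frame(name): name is "side" or "top" or "wrist"; returns the picture (400x640x3 uint8, red, green, blue); there is no depth.
- viewer.get_calibration(name): a dict with "camera_matrix" (3x3 intrinsics, pixels), "eye" and "rotation" of the camera in the world. Camera axes: x right, y down, z forward; pixel columns grow to the right and rows downward; lengths in mm; the calibration is good to about 2 mm. A picture is of the moment at which its call begins: read the wrist's pose just before it. get_calibration takes no time and is no camera call; for the wrist camera it gives the pose at the moment of the call.
- env.job_done(): hands the job in, once; it reports no verdict.
The state is a dict: "time_s": time; "qpos": joint angles; "qvel": joint speeds; "effort": joint torques, N m; "ee_pos": TCP position; "ee_rot": TCP orientation; "force": force on the tool from outside, world axes, zero at the start; "torque": the same for the moment, N m; "gripper_width": finger opening in mm.
Only numpy, scipy, OpenCV 4.12 (cv2) and the standard library are available. Lean on these libraries where they do the work, as an engineer would, in place of code of your own. Each camera call takes 0.05 s, during which the arm holds its last target.

## Task

Put the three handled steel pans away as one nest: leave the large one where it stands, set the medium one flat inside it and the small one flat inside the medium one. Fan the handles so that none lies over another: seen from above, turn the medium pan's handle about a sixth of a turn (60 degrees) anticlockwise from the large one's, and the small pan's handle as much again anticlockwise from the medium one's.

Things in the scene. Friction and masses are not known exactly. Their poses are not given: they have to be found in the camera images.
- large_pan: Largest round open steel pan: rim 120 mm across, foot 106, 40 high, wall and floor 3. Origin: centre of underside, z up, handle along +x. Handle: level black bar 12 wide, 12 thick, 76 to 136 mm out, middle line 48 mm up, on two wires from the rim, a 12 mm eye at its end. About 0.4 kg. Stands on the table, left of the other two.
- medium_pan: Middle-sized round open steel pan: rim 90 mm across, foot 72, 45 high, wall and floor 3. Origin: centre of underside, z up, handle along +x. Handle: level black bar 12 wide, 12 thick, 61 to 121 mm out, middle line 53 mm up, on two wires from the rim, a 12 mm eye at its end. About 0.13 kg. Starts on the table, handle roughly towards the robot. About 13 mm of play in the large pan.
- small_pan: Smallest round open steel pan: rim 60 mm across, foot 44, 50 high, wall and floor 3. Origin: centre of underside, z up, handle along +x. Handle: level black bar 12 wide, 12 thick, 46 to 106 mm out, middle line 58 mm up, on two wires from the rim, a 12 mm eye at its end. About 0.08 kg. Starts on the table, handle roughly towards the robot. About 11 mm of play in the medium pan.
- medium_pan_grip (a point): Middle of the medium pan's handle bar: 91 mm along +x and 53 mm up from the pan's origin; same axes as the pan.
- small_pan_grip (a point): Middle of the small pan's handle bar: 76 mm along +x and 58 mm up from the pan's origin; same axes as the pan.
Mind the look-alikes: they are no part of the job. What is shaped like the large_pan but red is not meant.

How it is judged (in metres and radians):
At the end, for the whole second after the job is handed in: Medium pan flat on the large pan's floor, small flat on the medium's (tilt under 7 degrees, centres within 22 and 20 mm, undersides within 8 mm in height); each handle 35 to 83 degrees anticlockwise of the one below; large pan within 40 mm of its start; at rest (horizontal distance between medium_pan and large_pan below 0.022 m and z of medium_pan in the frame of large_pan between -0.002 and 0.008 m and angle between each of medium_pan, small_pan's own z axis and vertical below 0.12 rad and angle between the x axis of medium_pan and the x axis of large_pan, either way round between 0.61 and 1.45 rad and x of medium_pan_grip in the frame of large_pan above 0 m and y of medium_pan_grip in the frame of large_pan above 0 m and linear speed of each of medium_pan, small_pan below 0.02 m/s and horizontal distance between small_pan and medium_pan below 0.02 m and z of small_pan in the frame of medium_pan between -0.002 and 0.008 m and angle between the x axis of small_pan and the x axis of medium_pan, either way round between 0.61 and 1.45 rad and x of small_pan_grip in the frame of medium_pan above 0 m and y of small_pan_grip in the frame of medium_pan above 0 m and distance of large_pan from where it was at the start of the episode below 0.04 m); the robot touches nothing.
It also fails if it takes over 58 s, if anything falls off the work surface, if the arm or the gripper's body presses on something with over 40 N, if the wrist force passes 120 N, or if a joint passes its speed limit or range.

## Working session

There is one attempt and no reset: what is moved stays moved. The work goes in short steps, Python scripts to look and compute and a tool call to move; the robot and the scene stay as the last step left them, time stands still between calls to the robot, and variables do not carry over. Pictures are saved under pics/ and viewed, and the job is handed in when it is done.

Besides the shell and the picture viewer there is one more tool, called after "Request:" by a JSON object that holds its "fn" and its "kwargs". move_arm: Moves the arm, as the interface text tells. Its arguments: {"type":"object","properties":{"moves":{"type":"array","items":{"type":"array"}},"force":{"type":"number"}},"required":["moves"]}

```bash
mkdir -p pics; ls; python3 - <<'E'
from workcell import status, viewer
import cv2, numpy as np
s=status.state(); print({k:np.round(v,2).tolist() for k,v in s.items()})
for n in ("side","top","wrist"):
    c=viewer.get_calibration(n); print(n,{k:np.round(v,3).tolist() for k,v in c.items()})
    cv2.imwrite(f"pics/{n}0.png",viewer.grab_frame(n)[:,:,::-1])
E
```

```text
pics
{'time_s': 0.0, 'qpos': [-67.72, 18.35, 89.71, -0.0, 72.04, -1.15], 'qvel': [0.01, -0.0, -0.05, 0.01, 0.08, 0.01], 'effort': [-0.0, -41.25, -23.2, 0.07, 0.05, -0.0], 'ee_pos': [228.43, -527.28, 291.43], 'ee_rot': [-90.55, 89.9, 112.87], 'force': [-0.83, -0.88, -0.24], 'torque': [0.04, 0.0, -0.04], 'gripper_width': 91.48}
side {'camera_matrix': [[407.334, 0.0, 315.491], [0.0, 407.334, 195.502], [0.0, 0.0, 1.0]], 'eye': [-152.215, 1073.921, 880.274], 'rotation': [-125.004, -0.416, -144.632]}
top {'camera_matrix': [[398.729, 0.0, 324.278], [0.0, 398.729, 200.166], [0.0, 0.0, 1.0]], 'eye': [371.553, 157.407, 1471.418], 'rotation': [-174.315, -1.041, -90.415]}
wrist {'camera_matrix': [[335.287, 0.0, 317.893], [0.0, 335.287, 196.795], [0.0, 0.0, 1.0]], 'eye': [296.083, -497.851, 383.691], 'rotation': [164.77, 0.13, -66.55]}
```

View pics/top0.png

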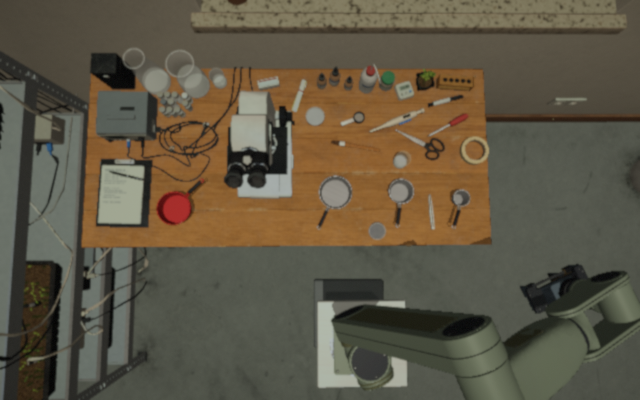

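View pics/side0.png

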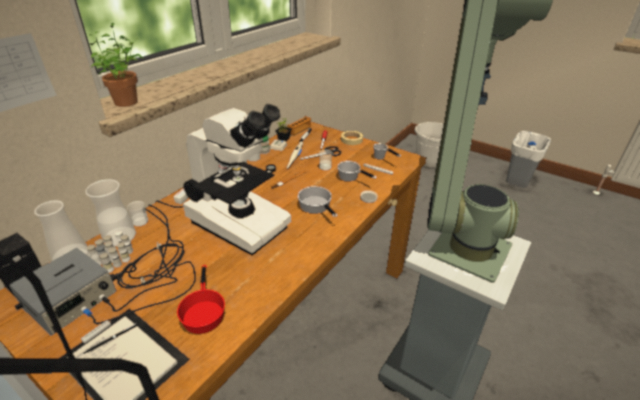

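View pics/wrist0.png

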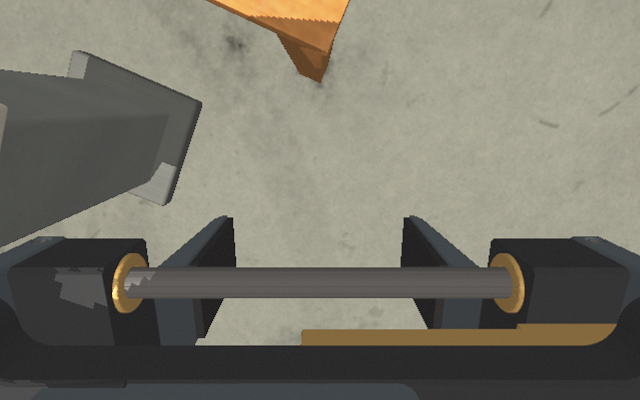

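Candidates (top view). Large pan: grey pan at (335,192), with the red pan at (175,208) as its look-alike. Medium pan: (401,191). Small pan: (461,198). Other round things are lids or dishes at (377,231), (401,160) and (315,115), and the ring at (475,150); none of them has a handle. I choose the three grey handled pans and check them in a close crop.

```bash
cat > h.py <<'E'
import numpy as np, cv2
from scipy.spatial.transform import Rotation as Ro
def RR(r): return Ro.from_euler('xyz',r,degrees=True).as_matrix()
def ray(c,u,v,z):
    d=RR(c['rotation'])@np.linalg.inv(np.array(c['camera_matrix']))@np.array([u,v,1.])
    e=np.array(c['eye']); return e+d*(z-e[2])/d[2]
def proj(c,p):
    q=RR(c['rotation']).T@(np.array(p)-np.array(c['eye'])); k=np.array(c['camera_matrix'])@q; return k[:2]/k[2]
E
python3 - <<'E'
from h import *
from workcell import status, viewer
im=cv2.imread('pics/top0.png')
cv2.imwrite('pics/crop0.png',cv2.resize(im[165:245,305:485],None,fx=4.4,fy=4.4,interpolation=cv2.INTER_CUBIC))
c=viewer.get_calibration('top')
for n,u,v,z,a,b,zh in (('L',335.5,192,40,321,224,48),('M',401,191,45,398,225,53),('S',461,198,50,454,224,58)):
    print(n,ray(c,u,v,z).round(1),ray(c,a,b,zh).round(1))
s=status.state();R=RR(s['ee_rot']);print(R.round(3))
w=viewer.get_calibration('wrist'); print('cam in tool',R.T@(np.array(w['eye'])-s['ee_pos']),(R.T@RR(w['rotation'])).round(3))
E
```

```text
L [543.3  89.5  40. ] [427.7 142.8  48. ]
M [ 545.2 -147.3   45. ] [ 422.2 -131.6   53. ]
S [ 518.  -362.8   50. ] [ 424.2 -330.9   58. ]
[[-0.001  0.398 -0.918]
 [ 0.001 -0.918 -0.398]
 [-1.    -0.001 -0.   ]]
cam in tool [-92.17860434  -0.28518213 -73.7707073 ] [[ 0.001 -0.263  0.965]
 [ 1.     0.001 -0.001]
 [-0.     0.965  0.263]]
```

View pics/crop0.png

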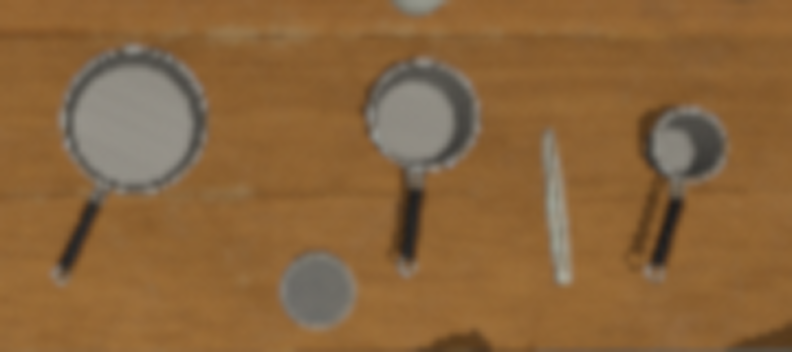

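The crop (4.4x, offset 305,165) confirms three grey pans with black handles pointing down the image: large (135,118), medium (422,115), small (687,145). First I hover over the medium pan's handle and look with the wrist camera.

Request:
{"fn": "move_arm", "kwargs": {"moves": [[[0, -13.5, -18.2], 0.27, 1], [[0, -26.9, -36.4], 0.53, 1], [[0, -26.9, -36.4], 0.53, 1], [[0, -26.9, -36.4], 0.53, 1], [[0, -26.9, -36.4], 0.53, 1], [[0, -26.9, -36.4], 0.53, 1], [[0, -26.9, -36.4], 0.53, 1], [[0, -26.9, -36.4], 0.53, 1], [[0, -26.9, -36.4], 0.53, 1], [[0, -26.9, -36.4], 0.53, 1], [[0, -26.9, -36.4], 0.53, 1], [[0, -26.9, -36.4], 0.53, 1]]}}

```text
time_s: 1.65
ee_pos: [455.3, -136.9, 292.3]
ee_rot: [106.6, 90.0, -80.4]
force: [0.2, -1.0, 0.3]
gripper_width: 91.2
```

```bash
cat >> h.py <<'E'
def snap(n,fn):
    import json
    from workcell import status, viewer
    s=status.state();c=viewer.get_calibration(n);im=viewer.grab_frame(n)[:,:,::-1].copy()
    cv2.imwrite(f'pics/{fn}.png',im)
    json.dump({k:np.array(v).tolist() for k,v in {**c,'ee_pos':s['ee_pos'],'ee_rot':s['ee_rot']}.items()},open(f'pics/{fn}.json','w'))
    R=RR(s['ee_rot']);print(s['time_s'],np.round(s['ee_pos'],1),'toolz ang',np.degrees(np.arctan2(R[1,2],R[0,2])).round(2),'x',R[:,0].round(3),'q',np.round(s['qpos'],1),s['gripper_width'])
    return im,c,s
E
python3 -c "
from h import *
snap('wrist','w1')"
```

```text
1.65 [ 455.3 -136.9  292.3] toolz ang 172.96 x [ 0. -0. -1.] q [-18.1   9.3 101.9  -0.   68.7  78.9] 91.23773900180773
```

View pics/w1.png

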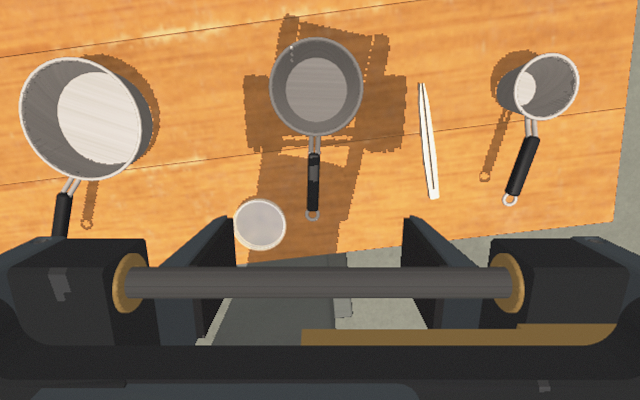

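Wrist view: medium pan rim at about (317,87) with its handle (314,150)-(313,213), large rim at (87,118) with its handle at (63,215), small rim at (545,87) with its handle (522,165). I measure all three from colour masks projected onto their height planes.

```bash
cat >> h.py <<'E'
from scipy.optimize import least_squares
def circ(P):
    x0=[*P.mean(0),50]
    r=least_squares(lambda q:np.hypot(P[:,0]-q[0],P[:,1]-q[1])-q[2],x0,loss='soft_l1',f_scale=1.5); return r.x
def pan(im,c,box,zr,zh,k=9,rows=400):
    u0,v0,u1,v1=box; hsv=cv2.cvtColor(im,cv2.COLOR_BGR2HSV)
    m=((hsv[...,1]<90)).astype(np.uint8)*255
    mm=np.zeros_like(m); mm[v0:v1,u0:u1]=m[v0:v1,u0:u1]
    op=cv2.morphologyEx(mm,cv2.MORPH_OPEN,cv2.getStructuringElement(cv2.MORPH_ELLIPSE,(k,k)))
    cs,_=cv2.findContours(op,cv2.RETR_EXTERNAL,cv2.CHAIN_APPROX_NONE); cn=max(cs,key=cv2.contourArea)[:,0]
    h=cv2.convexHull(cn)[:,0]
    P=np.array([ray(c,u,v,zr)[:2] for u,v in cn]); q=circ(P)
    dark=(im.max(2)<60).astype(np.uint8)*255; d=np.zeros_like(dark); d[v0:v1,u0:u1]=dark[v0:v1,u0:u1]
    cs,_=cv2.findContours(d,cv2.RETR_EXTERNAL,cv2.CHAIN_APPROX_NONE); hc=max(cs,key=cv2.contourArea)
    bm=np.zeros_like(d); cv2.drawContours(bm,[hc],-1,255,-1); vv,uu=np.nonzero(bm)
    H=np.array([ray(c,u,v,zh+4)[:2] for u,v in zip(uu,vv)]); m0=H.mean(0)
    w,V=np.linalg.eigh(np.cov(H.T)); ax=V[:,1]; ax=ax*np.sign(ax@(m0-q[:2]))
    t=(H-m0)@ax
    a=lambda d:np.degrees(np.arctan2(d[1],d[0]))%360
    print('centre',q[:2].round(1),'r',q[2].round(1),'handle mid',m0.round(1),'len',np.ptp(t).round(1),'dist',np.hypot(*(m0-q[:2])).round(1),'ang centre-mid',a(m0-q[:2]).round(1),'ang axis',a(ax).round(1))
    return op,bm
E
python3 - <<'E'
from h import *
import json
im=cv2.imread('pics/w1.png');c=json.load(open('pics/w1.json'))
vis=im.copy()
for b,zr,zh in (((0,40,170,240),40,48),((255,25,375,225),45,53),((480,40,600,215),50,58)):
    op,bm=pan(im,c,b,zr,zh); vis[op>0]=(255,0,0); vis[bm>0]=(0,255,0)
cv2.imwrite('pics/vis1.png',vis)
E
```

```text
centre [541.7  89.6] r 62.2 handle mid [447.9 129.2] len 92.2 dist 101.8 ang centre-mid 157.1 ang axis 220.7
centre [ 544.7 -145.6] r 45.2 handle mid [ 455.9 -131.8] len 58.5 dist 89.9 ang centre-mid 171.2 ang axis 171.3
centre [ 518.8 -358.6] r 32.8 handle mid [ 448.1 -335.5] len 58.3 dist 74.3 ang centre-mid 161.9 ang axis 161.0
```

View pics/vis1.png

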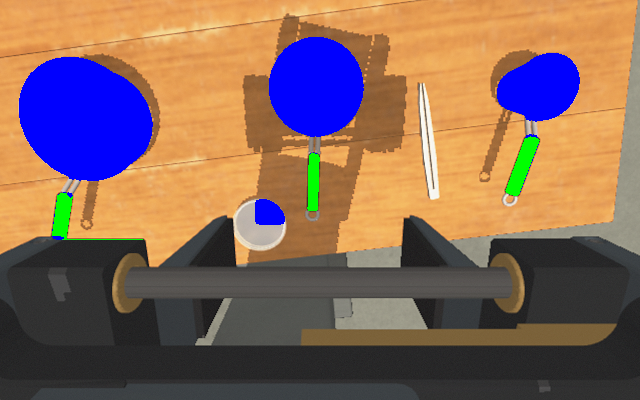

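Medium pan: centre (544.7,-145.6), handle at 171.2°, rim radius 45.2 as described. I descend on the handle with the jaws half open.

Request:
{"fn": "move_arm", "kwargs": {"moves": [[[0, -0.5, 0.1], 0.03, 0], [[5, -0.5, 0.1], 0.03, 0], [[10, -0.5, 0.1], 0.03, 0], [[14, -0.5, 0.1], 0.03, 0], [[16, -0.5, 0.1], 0.03, 0], [[17, -0.5, 0.1], 0.03, 0], [[17.9, -0.5, 0.1], 0.03, 0], [[17.9, -0.5, 0.1], 0.03, 0], [[17.9, -0.5, 0.1], 0.03, 0]]}}

```text
time_s: 2.82
ee_pos: [455.7, -131.2, 113.9]
ee_rot: [168.5, 89.9, -20.2]
force: [-0.3, 1.4, -0.3]
gripper_width: 45.7
```

```bash
python3 -c "
from h import *
snap('wrist','w2')"
```

```text
2.825 [ 455.7 -131.2  113.9] toolz ang 171.33 x [ 0.002 -0.001 -1.   ] q [-17.4  20.6 116.5  -0.   42.8  81.2] 45.665865011712164
```

View pics/w2.png

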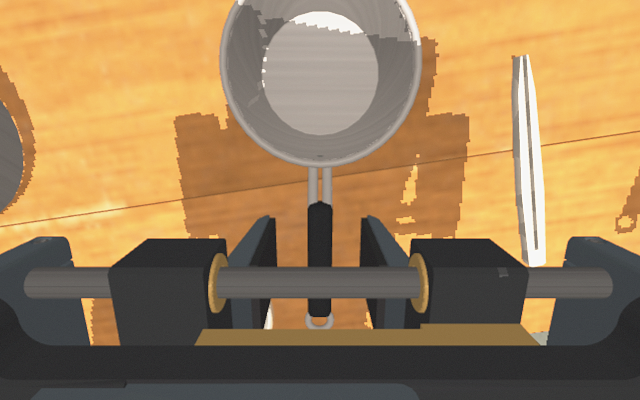

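The handle (320,260) sits centred between the jaws. I close on it and lift slowly.

Request:
{"fn": "move_arm", "kwargs": {"moves": [[[0, 0, 0], 0, -1], [[0, 0, 0], 0, -1], [[0, 0, 0], 0, -1], [[0, 0, 0], 0, -1], [[0, 0, 0], 0, -1], [[0, 0, 0], 0, -1], [[-0.5, 0, 0], 0, -1], [[-1.5, 0, 0], 0, -1], [[-3, 0, 0], 0, -1], [[-5, 0, 0], 0, -1], [[-7, 0, 0], 0, -1], [[-9, 0, 0], 0, -1], [[-11, 0, 0], 0, -1], [[-12, 0, 0], 0, -1], [[-12, 0, 0], 0, -1], [[-12, 0, 0], 0, -1]], "force": 45}}

```text
time_s: 4.88
ee_pos: [454.8, -130.9, 232.6]
ee_rot: [-5.6, 89.9, 165.7]
force: [0.0, -0.3, -2.1]
gripper_width: 12.0
```

```bash
python3 -c "
from h import *
snap('wrist','w3');snap('side','s3')"
```

```text
4.875 [ 454.8 -130.9  232.6] toolz ang 171.34 x [-0.001  0.    -1.   ] q [-17.4  12.1 107.7  -0.   60.3  81.2] 11.980785971191688
4.925 [ 454.8 -130.9  232.4] toolz ang 171.34 x [-0.002  0.    -1.   ] q [-17.4  12.1 107.7  -0.   60.3  81.2] 11.63882360346775
```

View pics/w3.png

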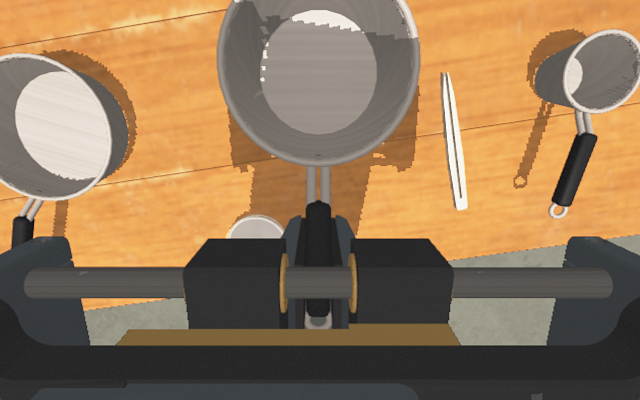

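View pics/s3.png

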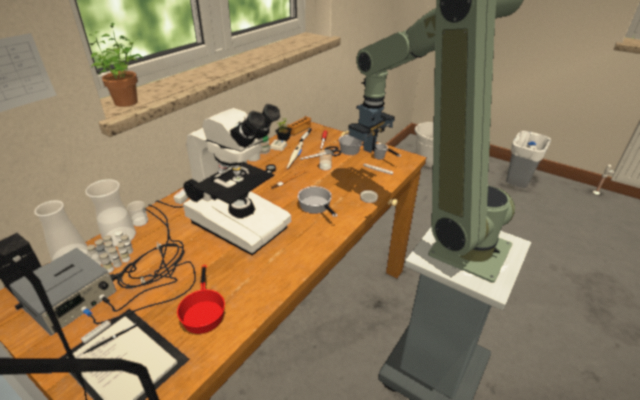

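The medium pan is held level (rim at 320,70, 12 mm grip). I refine the large pan's pose using only the true rim edge in the wrist view, and check it against the top view.

```bash
cat >> h.py <<'E'
def cmask(im,box,k=5):
    u0,v0,u1,v1=box; hsv=cv2.cvtColor(im,cv2.COLOR_BGR2HSV)
    m=((hsv[...,1]<90)).astype(np.uint8)*255
    mm=np.zeros_like(m); mm[v0:v1,u0:u1]=m[v0:v1,u0:u1]
    op=cv2.morphologyEx(mm,cv2.MORPH_OPEN,cv2.getStructuringElement(cv2.MORPH_ELLIPSE,(k,k)))
    cs,_=cv2.findContours(op,cv2.RETR_EXTERNAL,cv2.CHAIN_APPROX_NONE); return max(cs,key=cv2.contourArea)[:,0]
def rimfar(im,c,box,zr,r,k=9):
    cn=cmask(im,box,k); P=np.array([ray(c,u,v,zr)[:2] for u,v in cn]); ctr=P.mean(0)
    e=np.array(c['eye'])[:2]
    for _ in range(4):
        d=(ctr-e)/np.linalg.norm(ctr-e); S=P[(P-ctr)@d>0.15*r]
        f=least_squares(lambda q:np.hypot(*(S-q).T)-r,ctr,loss='soft_l1',f_scale=1.); ctr=f.x
    return ctr,np.abs(np.hypot(*(S-ctr).T)-r).mean()
E
python3 - <<'E'
from h import *
import json
from workcell import viewer
im=cv2.imread('pics/w1.png');c=json.load(open('pics/w1.json'))
print('L w1',rimfar(im,c,(0,40,170,185),40,60)); print('S w1',rimfar(im,c,(480,40,600,118),50,30))
im=cv2.imread('pics/w3.png');c=json.load(open('pics/w3.json'))
print('S w3',rimfar(im,c,(520,20,640,112),50,30))
im=cv2.imread('pics/top0.png');c=viewer.get_calibration('top')
print('L top',pan(im,c,(316,170,356,232),40,48,5)and 0, rimfar(im,c,(316,170,356,232),40,60,5))
pan(im,c,(380,170,420,232),45,53,5)
pan(im,c,(440,170,480,232),50,58,5)
# handle of large from w1
im=cv2.imread('pics/w1.png');c=json.load(open('pics/w1.json'))
L=rimfar(im,c,(0,40,170,185),40,60)[0]
for uv in ((66,193),(61,225)):
    p=ray(c,*uv,54)[:2]; print(p.round(1),np.degrees(np.arctan2(*(p-L)[::-1])).round(1))
E
```

```text
L w1 (array([542.16583169,  93.06774367]), np.float64(0.3301471852146698))
S w1 (array([ 518.82791314, -363.06763705]), np.float64(0.257829415518822))
S w3 (array([ 518.50282554, -361.98646769]), np.float64(1.007976857579161))
centre [544.  91.] r 59.5 handle mid [448.4 137.5] len 49.3 dist 106.3 ang centre-mid 154.1 ang axis 154.4
L top 0 (array([543.75225649,  91.45428598]), np.float64(1.0986974999312218))
centre [ 546.  -146.3] r 45.4 handle mid [ 457.1 -131. ] len 50.6 dist 90.2 ang centre-mid 170.3 ang axis 171.9
centre [ 519.6 -361.9] r 31.2 handle mid [ 449.5 -338.4] len 52.4 dist 73.9 ang centre-mid 161.5 ang axis 161.1
[474.3 119.4] 158.8
[441.4 135.6] 157.1
```

Large pan: centre about (542.4,92.3), handle 155°, so the medium handle goes to 215°. I carry it over.

Request:
{"fn": "move_arm", "kwargs": {"moves": [[[0, -1, 0.1], -0.05, -1], [[0, -3, 0.2], -0.15, -1], [[0, -5, 0.4], -0.25, -1], [[0, -7.5, 0.6], -0.35, -1], [[0, -10, 0.8], -0.45, -1], [[0, -12, 0.9], -0.55, -1], [[0, -14, 1.0], -0.63, -1], [[0, -15.5, 1.2], -0.7, -1], [[0, -16.6, 1.3], -0.74, -1], [[0, -17.1, 1.3], -0.763, -1], [[0, -17.1, 1.3], -0.763, -1], [[0, -17.1, 1.3], -0.763, -1]]}}

```text
time_s: 6.48
ee_pos: [468.2, 39.7, 233.2]
ee_rot: [47.1, 90.0, -97.9]
force: [-0.6, 0.5, -1.2]
gripper_width: 11.6
```

```bash
python3 -c "
from h import *
snap('wrist','w4');snap('top','t4')
im=cv2.imread('pics/t4.png');cv2.imwrite('pics/t4c.png',cv2.resize(im[150:250,270:430],None,fx=4,fy=4))"
```

```text
6.475 [468.2  39.7 233.2] toolz ang -144.98 x [-0. -0. -1.] q [  3.4  11.7 108.1  -0.   60.2  58.4] 11.578114491195812
6.525 [468.2  39.6 233.2] toolz ang -144.99 x [-0. -0. -1.] q [  3.4  11.7 108.1  -0.   60.2  58.4] 11.293905044204283
```

View pics/w4.png

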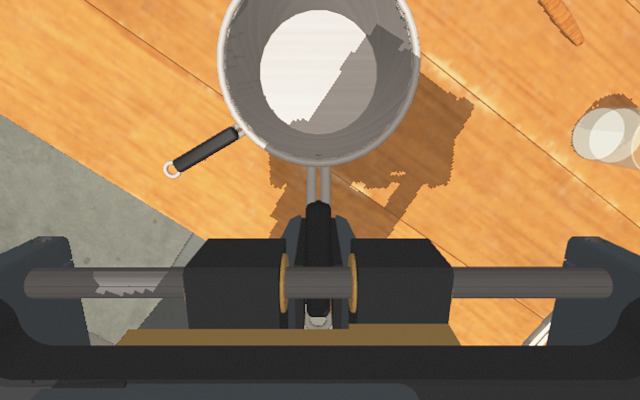

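View pics/t4c.png

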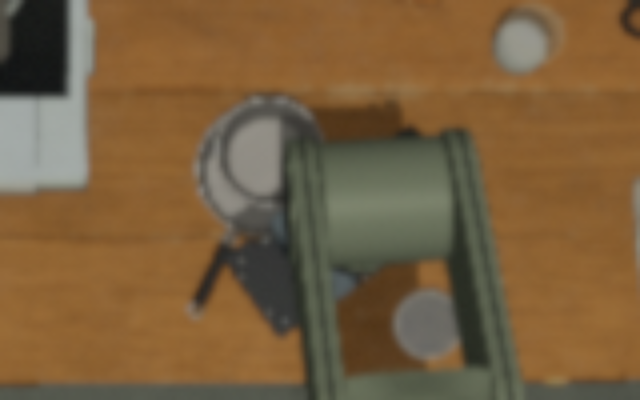

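The wrist view shows the large handle (240,133)-(172,170) beside the held pan, clear of the fingers. I use it to check the large pan's pose.

```bash
python3 - <<'E'
from h import *
import json
im=cv2.imread('pics/w4.png');c=json.load(open('pics/w4.json'))
d=(im.max(2)<60).astype(np.uint8); m=np.zeros_like(d); m[120:180,165:245]=d[120:180,165:245]
v,u=np.nonzero(m); H=np.array([ray(c,a,b,52)[:2] for a,b in zip(u,v)]); m0=H.mean(0)
w,V=np.linalg.eigh(np.cov(H.T)); ax=V[:,1]*np.sign(-V[0,1]); t=(H-m0)@ax
print('mid',m0.round(1),'len',np.ptp(t).round(1),'ang',np.degrees(np.arctan2(ax[1],ax[0])).round(1))
print('far end minus136 centre est', (m0+ax*(t.max()-133)).round(1), 'centre by 106:',(m0-106*ax).round(1))
# held pan rim
im3=im.copy(); cn=cmask(im3,(210,0,425,170),9)
zr=233.2-60-53+45; P=np.array([ray(c,a,b,zr)[:2] for a,b in cn if 2<b<155]); q=circ(P);print('held',q.round(1))
E
```

```text
mid [448.  137.2] len 59.7 ang 153.3
far end minus136 centre est [539.8  91. ] centre by 106: [542.7  89.6]
held [542.4  92.1  45.3]
```

Held pan centre (542.4,92.1) against large pan about (542.5,91.5): aligned. I lower it.

Request:
{"fn": "move_arm", "kwargs": {"moves": [[[2, 0, 0], 0, -1], [[4, 0, 0], 0, -1], [[6, 0, 0], 0, -1], [[7.5, 0, 0], 0, -1], [[8.5, 0, 0], 0, -1], [[9.3, 0, 0], 0, -1], [[10, 0, 0], 0, -1], [[10.5, 0, 0], 0, -1], [[11, 0, 0], 0, -1], [[11.3, 0, 0], 0, -1], [[11.5, 0, 0], 0, -1], [[11.5, 0, 0], 0, -1]]}}

```text
time_s: 8.07
ee_pos: [468.2, 40.0, 118.2]
ee_rot: [18.8, 90.0, -126.2]
force: [0.4, -0.2, -2.0]
gripper_width: 11.8
```

```bash
python3 -c "
from h import *
snap('wrist','w5')"
```

```text
8.075 [468.2  40.  118.2] toolz ang -144.95 x [-0. -0. -1.] q [  3.5  20.  116.7  -0.   43.3  58.4] 11.7710890271713
```

View pics/w5.png

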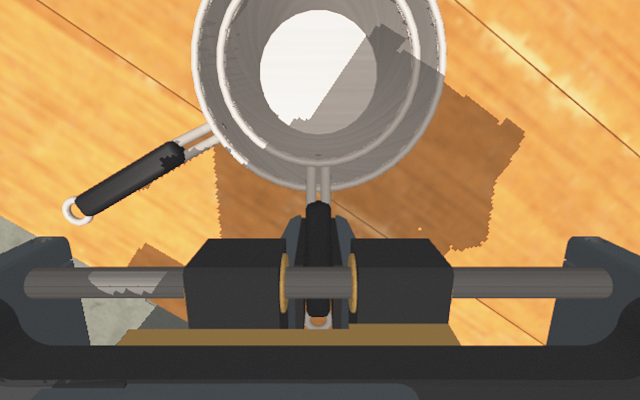

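Medium pan is centred in the large one, a millimetre above its floor. I lower the last bit, open and rise.

Request:
{"fn": "move_arm", "kwargs": {"moves": [[[0.1, 0, 0], 0, -1], [[0.15, 0, 0], 0, -1], [[0.15, 0, 0], 0, -1], [[0.15, 0, 0], 0, -0.3], [[0.15, 0, 0], 0, -0.3], [[0.15, 0, 0], 0, -0.3], [[0.15, 0, 0], 0, -0.3], [[-1, 0, 0], 0, -0.3], [[-4, 0, 0], 0, -0.3], [[-8, 0, 0], 0, -0.3], [[-13, 0, 0], 0, -0.3], [[-17, 0, 0], 0, 0], [[-17, 0, 0], 0, 0], [[-17, 0, 0], 0, 0]]}}

```text
time_s: 9.88
ee_pos: [467.6, 39.9, 288.1]
ee_rot: [-18.1, 90.0, -163.0]
force: [-0.0, 0.3, -0.8]
gripper_width: 45.9
```

```bash
python3 -c "
from h import *
snap('wrist','w6')"
```

```text
9.875 [467.6  39.9 288.1] toolz ang -144.95 x [-0.001 -0.    -1.   ] q [  3.5   8.9 103.   -0.   68.   58.4] 45.90947296600256
```

View pics/w6.png

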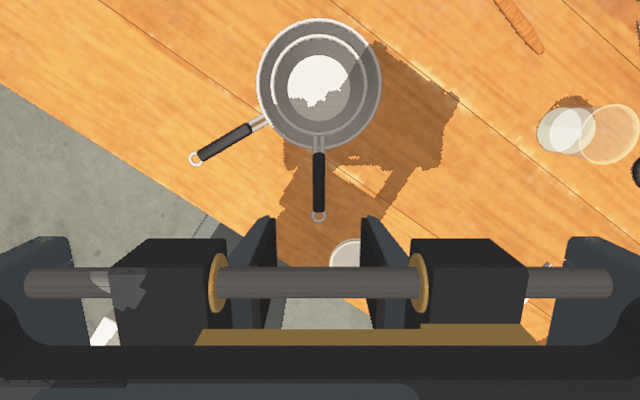

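The medium pan sits flat in the large one (320,83), with the large handle at (222,145) and the medium handle at (319,182). I measure both, then go to the small pan.

```bash
cat >> h.py <<'E'
def bar(im,c,box,zt):
    d=(im.max(2)<60).astype(np.uint8); m=np.zeros_like(d); u0,v0,u1,v1=box; m[v0:v1,u0:u1]=d[v0:v1,u0:u1]
    n,l,st,_=cv2.connectedComponentsWithStats(m); k=1+np.argmax(st[1:,4]); v,u=np.nonzero(l==k)
    H=np.array([ray(c,a,b,zt)[:2] for a,b in zip(u,v)]); m0=H.mean(0); w,V=np.linalg.eigh(np.cov(H.T)); ax=V[:,1]; t=(H-m0)@ax
    return m0.round(1),np.ptp(t).round(1),(np.degrees(np.arctan2(ax[1],ax[0]))%180).round(1)
E
python3 - <<'E'
from h import *
import json
im=cv2.imread('pics/w6.png');c=json.load(open('pics/w6.json'))
cn=cmask(im,(250,10,390,150),9); P=np.array([ray(c,a,b,40)[:2] for a,b in cn]);print('L',circ(P).round(1))
print('Lbar',bar(im,c,(190,110,260,165),52)); print('Mbar',bar(im,c,(300,145,335,212),60))
E
```

```text
L [542.3  92.6  60.2]
Lbar (array([451.5, 131.9]), np.float64(58.2), np.float64(158.7))
Mbar (array([469.4,  41.4]), np.float64(58.1), np.float64(35.1))
```

Request:
{"fn": "move_arm", "kwargs": {"moves": [[[0, 10, 7.8], 0.18, 0], [[0, 20, 15.6], 0.36, 0], [[0, 29.7, 23.3], 0.54, 0], [[0, 29.7, 23.3], 0.72, 0], [[0, 29.7, 23.3], 0.938, 0], [[0, 29.7, 23.3], 0.938, 0], [[0, 29.7, 23.3], 0.938, 0], [[0, 29.7, 23.3], 0.938, 0], [[0, 29.7, 23.3], 0.938, 0], [[0, 29.7, 23.3], 0.938, 0], [[0, 29.7, 23.3], 0.938, 0]]}}

```text
time_s: 11.3
ee_pos: [448.3, -336.1, 288.5]
ee_rot: [160.9, 90.0, -37.7]
force: [0.1, 0.2, 0.4]
gripper_width: 45.4
```

```bash
python3 - <<'E'
from h import *
im,c,s=snap('wrist','w7')
pan(im,c,(255,25,385,215),50,58)
E
```

```text
11.3 [ 448.3 -336.1  288.5] toolz ang 161.39 x [ 0. -0. -1.] q [-38.   17.1  92.    0.   70.9  70.6] 45.37761079116082
centre [ 518.6 -362.4] r 30.3 handle mid [ 448.1 -338.1] len 58.0 dist 74.6 ang centre-mid 161.0 ang axis 161.1
```

View pics/w7.png

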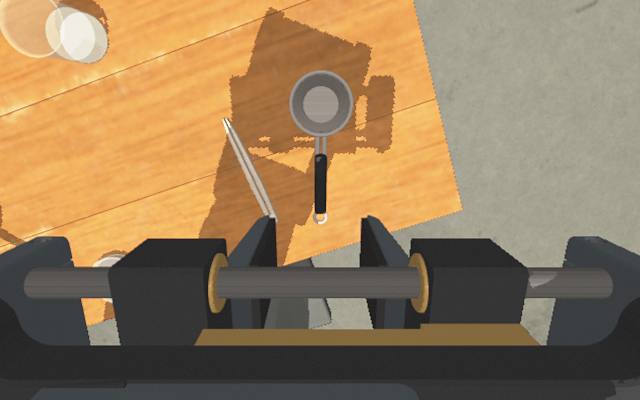

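Small pan at (321,104), handle at (320,183), radius 30.3 as described. I descend, close and lift.

Request:
{"fn": "move_arm", "kwargs": {"moves": [[[3, 0.2, 0], 0.005, 0], [[8, 0.2, 0], 0.005, 0], [[12, 0.2, 0], 0.005, 0], [[15, 0.2, 0], 0.005, 0], [[16.3, 0.2, 0], 0.005, 0], [[17, 0.2, 0], 0.005, 0], [[17, 0.2, 0], 0.005, 0], [[17, 0.2, 0], 0.005, 0], [[17, 0.2, 0], 0.005, -1], [[17, 0.2, 0], 0.005, -1], [[17, 0.2, 0], 0.005, -1], [[17, 0.2, 0], 0.005, -1], [[17, 0.2, 0], 0.005, -1], [[17, 0.2, 0], 0.005, -1]], "force": 40}}

```text
time_s: 13.1
ee_pos: [447.4, -338.9, 118.3]
ee_rot: [132.2, 90.0, -66.8]
force: [-1.2, -0.4, 0.9]
gripper_width: 11.8
```

Request:
{"fn": "move_arm", "kwargs": {"moves": [[[-0.5, 0, 0], 0, -1], [[-1.5, 0, 0], 0, -1], [[-3, 0, 0], 0, -1], [[-5, 0, 0], 0, -1], [[-7, 0, 0], 0, -1], [[-9, 0, 0], 0, -1], [[-11, 0, 0], 0, -1], [[-13, 0, 0], 0, -1], [[-14, 0, 0], 0, -1], [[-14, 0, 0], 0, -1], [[-14, 0, 0], 0, -1]]}}

```text
time_s: 14.48
ee_pos: [447.0, -338.6, 257.6]
ee_rot: [-15.9, 89.9, 145.1]
force: [0.1, 0.6, -1.6]
gripper_width: 11.8
```

```bash
python3 - <<'E'
from h import *
im,c,s=snap('wrist','w8')
E
```

```text
14.475 [ 447.  -338.6  257.6] toolz ang 161.02 x [-0.001  0.001 -1.   ] q [-38.3  18.4  94.6  -0.   67.   70.7] 11.822404153636942
```

View pics/w8.png

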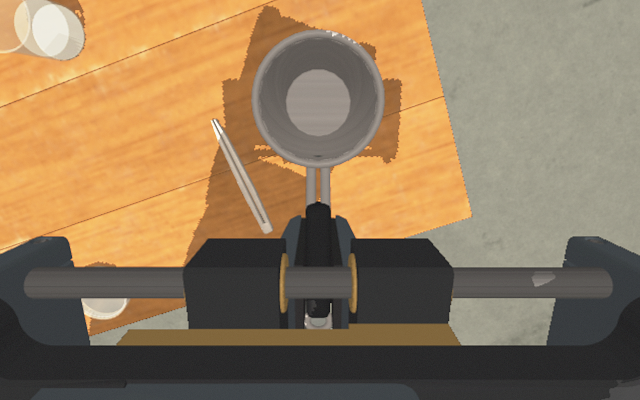

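Held level at (318,98). I carry it to the nest with the handle turning to 275°.

Request:
{"fn": "move_arm", "kwargs": {"moves": [[[0, -1, 0.1], -0.05, -1], [[0, -3, 0.2], -0.15, -1], [[0, -5.5, 0.3], -0.3, -1], [[0, -8.5, 0.5], -0.45, -1], [[0, -11.5, 0.6], -0.6, -1], [[0, -14.5, 0.8], -0.75, -1], [[0, -17.5, 0.9], -0.9, -1], [[0, -20.5, 1.0], -1.05, -1], [[0, -23.5, 1.2], -1.2, -1], [[0, -26.5, 1.3], -1.35, -1], [[0, -29.5, 1.5], -1.5, -1], [[0, -32, 1.6], -1.65, -1], [[0, -34.2, 1.7], -1.8, -1], [[0, -36, 1.8], -1.9, -1], [[0, -37, 1.9], -1.97, -1], [[0, -37, 1.9], -1.99, -1], [[0, -37, 1.9], -1.99, -1], [[0, -37, 1.9], -1.99, -1]]}}

```text
time_s: 16.77
ee_pos: [549.6, 16.9, 258.2]
ee_rot: [-34.1, 90.0, -119.1]
force: [-0.3, -0.1, -0.5]
gripper_width: 11.7
```

```bash
python3 - <<'E'
from h import *
im,c,s=snap('wrist','w9')
z=s['ee_pos'][2]-60-58+50
cn=cmask(im,(248,25,390,160),9)
P=np.array([ray(c,a,b,z)[:2] for a,b in cn]);print('held',circ(P).round(1))
E
```

```text
16.775 [549.6  16.9 258.2] toolz ang -85.0 x [-0. -0. -1.] q [ 0.6 17.4 96.1 -0.  66.5 -4.4] 11.651638555671047
held [542.4  92.5  30.6]
```

View pics/w9.png

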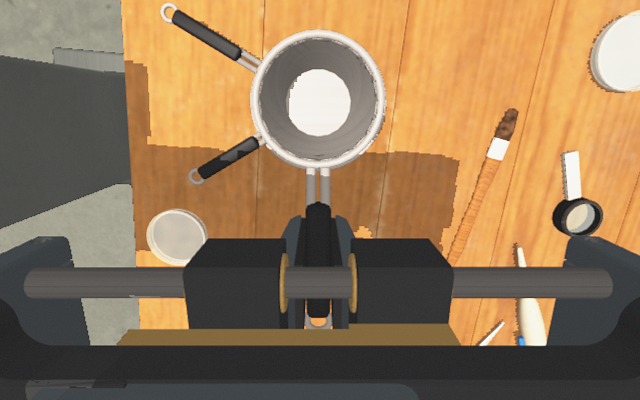

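Held pan centre (542.4,92.5) against medium about (543,93): aligned. I lower it.

Request:
{"fn": "move_arm", "kwargs": {"moves": [[[2, 0, 0], 0, -1], [[4, 0, 0], 0, -1], [[6, 0, 0], 0, -1], [[7.5, 0, 0], 0, -1], [[9, 0, 0], 0, -1], [[10, 0, 0], 0, -1], [[11, 0, 0], 0, -1], [[11.8, 0, 0], 0, -1], [[12.4, 0, 0], 0, -1], [[12.8, 0, 0], 0, -1], [[13.1, 0, 0], 0, -1], [[13.2, 0, 0], 0, -1], [[13.2, 0, 0], 0, -1]]}}

```text
time_s: 18.45
ee_pos: [549.8, 17.2, 126.4]
ee_rot: [73.8, 90.0, -11.1]
force: [0.2, 0.3, -0.5]
gripper_width: 12.0
```

```bash
python3 - <<'E'
from h import *
im,c,s=snap('wrist','w10')
E
```

```text
18.45 [549.8  17.2 126.4] toolz ang -84.96 x [ 0. -0. -1.] q [  0.6  25.1 105.8  -0.   49.   -4.4] 11.994341051207229
```

View pics/w10.png

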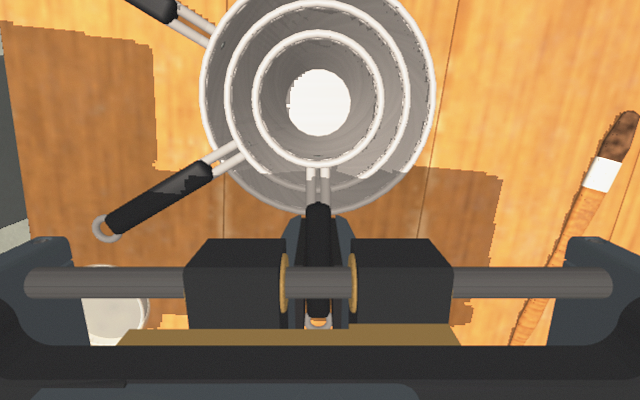

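The small pan hangs concentric inside the medium one (318,100), about 2 mm above its floor. I lower it, open and rise.

Request:
{"fn": "move_arm", "kwargs": {"moves": [[[0.1, 0, 0], 0, -1], [[0.2, 0, 0], 0, -1], [[0.2, 0, 0], 0, -1], [[0.2, 0, 0], 0, -0.4], [[0.2, 0, 0], 0, -0.4], [[0.2, 0, 0], 0, -0.4], [[0.2, 0, 0], 0, -0.4], [[-1, 0, 0], 0, -0.4], [[-4, 0, 0], 0, -0.4], [[-8, 0, 0], 0, -0.4], [[-13, 0, 0], 0, -0.4], [[-17, 0, 0], 0, -0.4], [[-17, 0, 0], 0, -0.4], [[-17, 0, 0], 0, -0.4]]}}

```text
time_s: 20.25
ee_pos: [549.2, 17.2, 296.1]
ee_rot: [-84.4, 90.0, -169.4]
force: [-1.4, -0.4, 0.1]
gripper_width: 27.1
```

```bash
python3 - <<'E'
from h import *
im,c,s=snap('wrist','w11'); snap('top','t11')
E
```

```text
20.25 [549.2  17.2 296.1] toolz ang -84.96 x [-0.001 -0.    -1.   ] q [ 0.6 15.9 92.6 -0.  71.6 -4.4] 27.144307772979353
20.3 [549.   17.2 295.3] toolz ang -84.96 x [-0.002 -0.    -1.   ] q [ 0.6 15.9 92.6 -0.  71.6 -4.4] 27.417521505041393
```

View pics/w11.png

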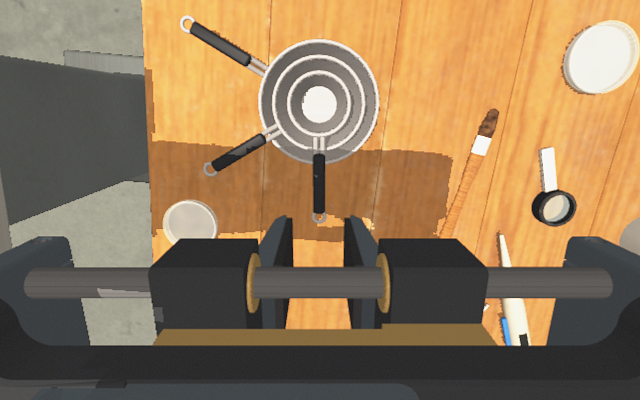

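```bash
python3 - <<'E'
from h import *
import json
im=cv2.imread('pics/w11.png');c=json.load(open('pics/w11.json'))
cn=cmask(im,(255,30,385,170),13); P=np.array([ray(c,a,b,40)[:2] for a,b in cn]);q=circ(P);print('L',q.round(1))
for n,b,zt in (('L',(180,10,262,75),52),('M',(200,128,270,176),60),('S',(300,145,335,214),68)):
    m,l,a=bar(im,c,b,zt); print(n,m,l,a,'from L centre',(np.degrees(np.arctan2(*(m-q[:2])[::-1]))%360).round(1))
E
```

```text
L [542.2  92.5  60.3]
L [449.7 136.7] 59.0 153.7 from L centre 154.5
M [461.7  34.8] 58.9 31.0 from L centre 215.6
S [549.6  18.2] 58.2 95.1 from L centre 275.7
```

Handle angles are about 154/211/275°, so steps of about 57° and 64°. The medium bar's midpoint suggests an off-centre shift, so I look closely at seating.

```bash
python3 - <<'E'
import cv2
from h import *
im=cv2.imread('pics/w11.png');cv2.imwrite('pics/w11c.png',cv2.resize(im[5:225,170:400],None,fx=2.6,fy=2.6,interpolation=cv2.INTER_CUBIC))
snap('side','s11')
im=cv2.imread('pics/s11.png');cv2.imwrite('pics/s11c.png',cv2.resize(im[150:250,250:410],None,fx=5,fy=5,interpolation=cv2.INTER_CUBIC))
E
```

```text
20.35 [549.   17.2 295. ] toolz ang -84.96 x [-0.003 -0.    -1.   ] q [ 0.6 16.  92.6 -0.  71.5 -4.4] 27.18458693349657
```

View pics/w11c.png

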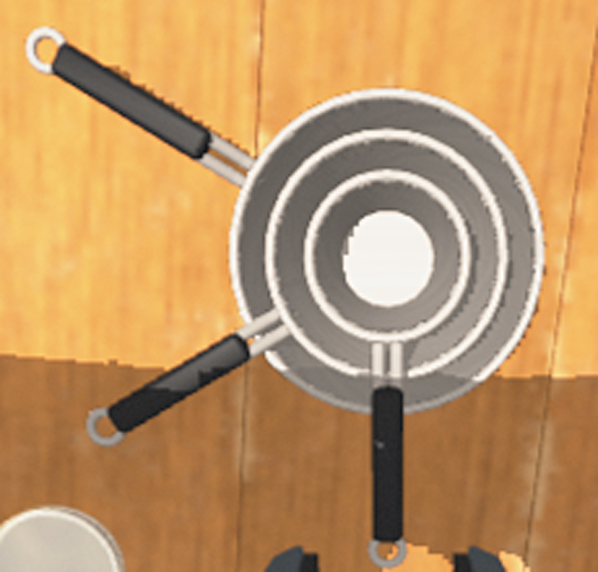

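View pics/s11c.png

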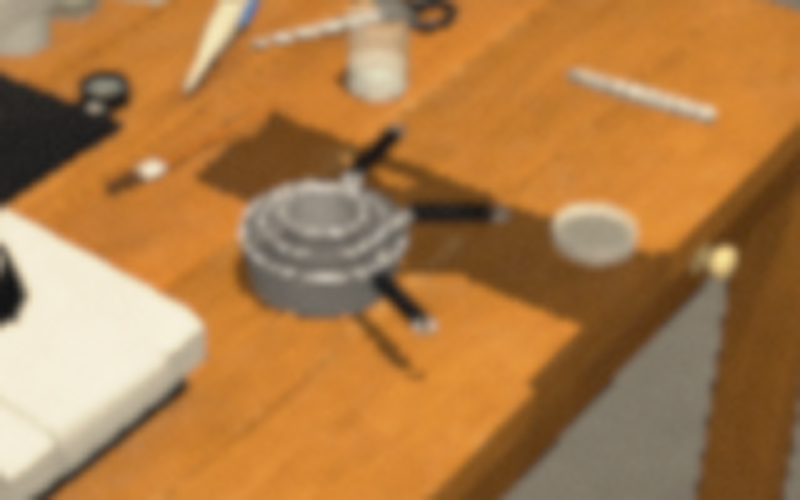

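The crops show three concentric rims ((388,250) in the wrist crop), seated level, with three separate handles. The medium bar's odd midpoint came from sheen and shadow splitting its dark mask. The gripper is well clear, so I hand in.

```bash
python3 -c "
from workcell import env
print(env.job_done())"
```

```text
the job is handed in; nothing more can be done
None
```

The three pans are nested: the medium pan sits in the large one and the small pan in the medium. I lifted each by its handle, lowered it in and released it, then handed in at about 20 s on the robot's clock. No verdict was reported.

- **Handle fan:** seen from the large pan's centre, the handles point to about 154.5°, 215.6° and 275.7°, so steps of roughly 61° and 60°. Taken along the handle bars instead, the steps are about 57° and 64°. Both sets are inside the 35–83° limits.
- **Large pan:** its centre is at (542, 92.5) mm, within about 2 mm of where it started.
- **Seating:** in the close views the rims look concentric and level. I judged this by eye and did not measure tilt or height.
- **Disagreement:** the last mask of the medium handle implied the medium pan was about 11 mm off-centre. That would still be inside the 22 mm limit. I took it as an error from sheen and shadow on the black bar, because the close crop showed the rims concentric.
- **Large handle reading:** one mid-job reading put the large handle about 4–5° away from the others (158.7° against about 154°). The final reading was back at about 154°.
- **Gripper:** it was open and well above the pans at hand-in.

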